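# Break the stuck lid of the glaze crock and hold it ajar to drip

### The job

Take the test tile off the lid of the glaze crock and lay it flat on the ware board, glazed face up. Then grip the lid by its knob and ease it straight up until its stuck seal lets go, without yanking it away, and finish while still holding it, level and still over the crock's mouth with about two centimetres between the lid's edge and the rim, so that it drips back in; do not put it down or let it go. Leave the two glaze jars and the brush where they are.

Things in the scene. Friction and masses are not known exactly. Their poses are not given: they have to be found in the camera images.
- crock: white stoneware glaze crock, full and heavy (it does not move under these forces), round, 170 mm across (rim 173 mm) and 150 mm high, open mouth 153 mm across under the lid. Origin: centre of its underside on the bench; z up.
- crock_rim (a point): centre of the crock's mouth, level with the top of its rim, 150 mm above the bench. Sprung lips in the mouth hook over the plug's bead: the lid stays put up to a peak pull of 13 to 18 N (its weight included), met in the first 2 mm, then the pull falls off; it is free of the seal after 12 mm of lift and out of the mouth after 14 mm.
- lid: round beech lid, about 0.3 kg: flange 167 mm across, 10 mm thick, resting on the rim; under it a plug 139 mm across, 14 mm deep, with a rubber bead 145 mm across at its lower edge, stuck in the seal. Origin: centre of the flange's underside, level with point crock_rim when shut; z up through the knob.
- knob (a point): point to grip on the lid's knob, on the lid's axis 33 mm above the lid's origin (23 mm above the flange's top). The knob's head is a wooden cylinder 38 mm across from 13 to 36 mm above the flange's top, on a stem 25 mm across.
- tile: fired terracotta test tile, white glaze on most of its upper face, 34 mm (its x) by 50 mm (its y) by 8 mm, 30 g, flat on the lid's flange beside the knob, its centre about 55 mm from the lid's axis. Its long side lies across the line to the knob: grip it by its two short ends, the fingers pass beside the knob. Origin: centre of its underside; z up out of the glazed face.
- board: flat plywood ware board on the bench, 160 mm (its x) by 240 mm (its y) by 18 mm thick, fixed, empty at the start. Origin: centre of its underside on the bench; z up; its top is 18 mm above the origin.
- jar_a: white plastic glaze jar with a flat screw lid, 90 mm across, 95 mm high, standing beyond the work; bystander. Origin: centre of its underside.
- jar_b: glaze jar like jar_a, standing off to the left; bystander. Origin: centre of its underside.
- brush: flat brush with a handle, 190 mm long, lying on the bench near the robot; bystander. Origin: under its middle.
Not all that is in view belongs to the job. Of the things like the lid, leave any that is pink; of the rest the larger one is meant.

How it is judged:
By the outcome, as a careful person would: the job done as asked, in the order asked, and still so for the second after the job is handed in, while the arm keeps its last pose, push and grip.
It also fails if it takes over 58 s, if anything falls off the work surface, if the arm or the gripper's body presses on something with over 40 N, if the wrist force passes 120 N, or if a joint passes its speed limit or range.

### The arm

A 6-joint arm with a two-finger parallel gripper is mounted at the origin on the work surface. World frame = base frame: x ahead of the robot, y to its left, z up, the work surface at z = 0. Lengths are in m, angles in rad, forces in N, time in s.
With the tool pointing down it reaches from about 0.325 to 0.775 m from the base axis. Payload 9.3 kg.
Tool frame: the origin (TCP) lies midway between the tips of the shut fingers; the grasp point (between the pads) lies 19 mm behind it; z points along the fingers, y is the direction in which the jaws open and shut (so a half turn about z gives the same grasp; the last joint's range is limited). The gripper opens to 85 mm and grips with 20 to 120 N. Pads are 22 mm wide; open, the fingers measure 114 mm over their backs; the gripper's body (76 mm by 85 mm) begins 54 mm behind the grasp point. The pads swing forward as they close: fully open they stand 13 mm farther back than shut.
Start: joints at [1.083, 0.259, 0.021, 1.334, 0, 1.418], TCP at [0.181, 0.519, 0.231] pointing down, gripper open.
Joint ranges: [-3.04, 3.04], [-0.91, 1.82], [-1.04, 1.36], [-1.92, 1.95], [-1.52, 1.45], [-3.14, 3.14]. Speed limits (rad/s): [2.22, 2.22, 2.79, 3.14, 3.14, 3.14].

### API

Orientations are given as a rotation vector (axis times angle).
In Python, from bench import r, optics, ticket gives the robot as it stands.
- The arm moves only by the tool servo_tool, never from a script. Its argument "targets" is a list of rows, each a list of 6 numbers: the shift along the tool's x, y, z scaled (see below), then the turn, a rotation vector about the tool's x, y, z scaled (see below). A call has 1 to 8 rows; each row shifts and turns the pose as measured when the row begins, along the tool's axes as they then stand; what a row does not reach is not made up. The controller multiplies each number of a shift by 0.5 m and each number of a turn by 180 degrees. A row lasts 1/8 s, in which the tool goes at most 62.5 mm and 10.7 degrees, less where a joint would pass 70% of its speed; a pose out of reach is approached as far as the arm can. A call with a number of a shift or a turn outside -1 to 1 is refused whole. A call with a gripper value outside its range is refused whole. "jaw" is the gripper's target within -1 to 1 (fully open at 1, half-way at 0, shut at -1), set as the call begins (left out, the last holds). The fingers move at their own pace and stop on an object; "grip_force" is the grip in N (left out, the last holds). Time passes only in rows, so rows that do not move let the fingers close. It gives the time, the measured TCP pose, the force and the opening at its end, in the units of the state.
- r.state(): the state, without advancing time (a new reading comes with each control period).
- optics.capture(name): name is "scene" or "top" or "wrist"; returns the picture (420x560x3 uint8, red, green, blue); there is no depth.
- optics.camera_model(name): a dict with "K" (3x3 intrinsics, pixels), "world_from_camera" (4x4, takes a point from camera to world coordinates). Camera axes: x right, y up, looking along -z (the intrinsics and any distortion apply to the point x, -y, -z); pixel columns grow to the right and rows downward; lengths in m; the calibration is good to about 2 mm. The wrist camera is an equidistant fisheye: a pixel r from the principal point sees the ray r / f radians off the axis. A picture is of the moment at which its call begins: read the wrist's pose just before it. camera_model takes no time and is no camera call; for the wrist camera it gives the pose at the moment of the call.
- ticket.close_job(): hands the job in, once; it reports no verdict.
The state is a dict: "time_s": time; "joint_pos": joint angles; "dq": joint speeds; "effort": joint torques, N m; "ee_pos": TCP position; "tool_rot": TCP orientation; "wrist_force": force on the tool from outside, world axes, zero at the start; "moment": the same for the moment, N m; "finger_gap": finger opening in m.
Only numpy, scipy, OpenCV 4.12 (cv2) and the standard library are available. Lean on these libraries where they do the work, as an engineer would, in place of code of your own. Each camera call takes 0.05 s, during which the arm holds its last target. There are 200 camera calls.

## Working session

There is one attempt and no reset: what is moved stays moved. The work goes in short steps, Python scripts to look and compute and a tool call to move; the robot and the scene stay as the last step left them, time stands still between calls to the robot, and variables do not carry over. Pictures are saved under pics/ and viewed, about 8 in all and at most 12, crops included, and the job is handed in when it is done.

Besides the shell and the picture viewer there is one more tool, called after "Call:" in YAML: its name, and indented under it one key for each argument. servo_tool: Moves the arm, as the interface text tells. Shifts and turns lie within -1 to 1; 1 stands for 0.5 m of shift or 180 degrees of turn. Its arguments: {"type":"object","properties":{"targets":{"type":"array"},"jaw":{"type":"number"},"grip_force":{"type":"number"}},"required":["targets"]}

```bash
mkdir -p pics; python3 - <<'E'
from bench import r, optics
import cv2, numpy as np
s=r.state(); print(s)
for n in("scene","top"):
    cv2.imwrite(f"pics/{n}1.png",optics.capture(n)[:,:,::-1]); m=optics.camera_model(n); print(n,{k:np.round(v,4).tolist() if not isinstance(v,str) else v for k,v in m.items()})
E
```

```text
{'time_s': 0.0, 'joint_pos': array([1.08344221e+00, 2.59183498e-01, 2.07380431e-02, 1.33369636e+00,
       1.27254318e-05, 1.41819190e+00]), 'dq': array([ 0.00045876,  0.00116916,  0.0005052 , -0.00015667, -0.00019152,
       -0.00045181]), 'effort': array([ 1.35438044e-03, -5.55643916e+01,  3.44526994e+01,  1.34708823e-02,
       -2.92196555e-04, -1.03734834e-06]), 'ee_pos': array([0.18055872, 0.51921048, 0.23066156]), 'tool_rot': array([-5.23299320e-01, -3.09726062e+00,  1.99964764e-03]), 'wrist_force': array([ 0.68815939,  0.93480508, -0.0126427 ]), 'moment': array([-0.01798152,  0.00917569,  0.00320348]), 'finger_gap': 0.08539997571887126}
scene {'K': [[395.7949, 0.0, 277.7554], [0.0, 395.7949, 209.3477], [0.0, 0.0, 1.0]], 'world_from_camera': [[0.1032, -0.5517, 0.8276, 1.372], [0.9946, 0.0519, -0.0895, 0.014], [0.0064, 0.8324, 0.5541, 0.6595], [0.0, 0.0, 0.0, 1.0]]}
top {'K': [[512.7037, 0.0, 288.933], [0.0, 512.7037, 209.821], [0.0, 0.0, 1.0]], 'world_from_camera': [[-0.1256, 0.9688, -0.2137, 0.308], [-0.9921, -0.1236, 0.0228, 0.1088], [-0.0043, 0.2149, 0.9766, 1.3479], [0.0, 0.0, 0.0, 1.0]]}
```

View pics/scene1.png

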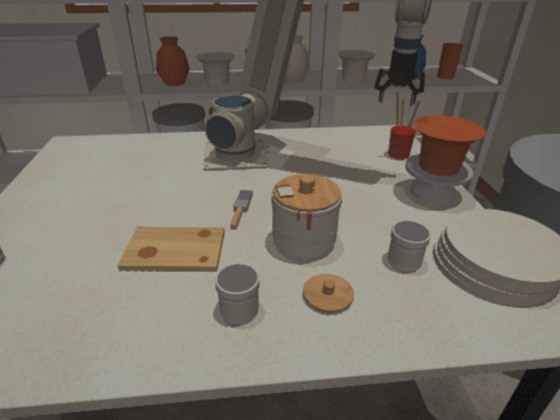

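View pics/top1.png

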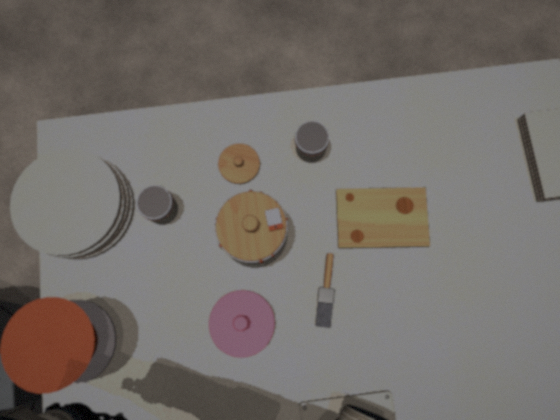

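The scene view shows the crock with the tiled lid at centre, board at left, and a small loose lid in front. In the top view the knob is near (250,223), the tile near (274,219), the board spans (337–429, 187–248), and there is a pink lid at (241,323). I'll enlarge the crock and board next.

```bash
cat > h.py <<'E'
import numpy as np, cv2
from bench import r, optics
def px2w(n,u,v,z):
    m=optics.camera_model(n);K=np.array(m["K"]);T=np.array(m["world_from_camera"])
    d=T[:3,:3]@np.array([(u-K[0,2])/K[0,0],-(v-K[1,2])/K[1,1],-1.]);o=T[:3,3]
    return o+d*(z-o[2])/d[2]
E
python3 - <<'E'
from h import *
im=cv2.imread("pics/top1.png")[170:270,205:305]
cv2.imwrite("pics/c1.png",cv2.resize(im,None,fx=6,fy=6,interpolation=cv2.INTER_CUBIC)*2 if 0 else cv2.convertScaleAbs(cv2.resize(im,None,fx=6,fy=6,interpolation=cv2.INTER_CUBIC),alpha=1.5))
for n,u,v,z in [("knob",250,223,.196),("tile",274,219,.168),("b",337,189,.018),("b",427,187,.018),("b",429,247,.018),("b",338,248,.018),("brush",327,290,.01),("jara",312,132,.095),("jarb",155,203,.095),("pink",241,323,.03)]:
    print(n,px2w("top",u,v,z).round(3))
E
```

```text
knob [0.541 0.174 0.196]
tile [0.549 0.119 0.168]
b [ 0.639 -0.057  0.018]
b [ 0.614 -0.297  0.018]
b [ 0.454 -0.273  0.018]
b [ 0.481 -0.037  0.018]
brush [0.378 0.007 0.01 ]
jara [ 0.779 -0.006  0.095]
jarb [0.642 0.411 0.095]
pink [0.323 0.234 0.03 ]
```

View pics/c1.png

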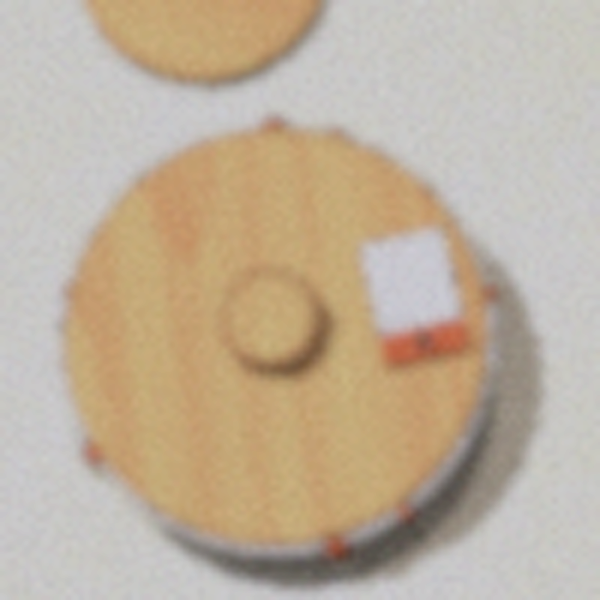

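```bash
cat >> h.py <<'E'
from scipy.spatial.transform import Rotation as R
def delta(p,a):
    "scaled total shift/turn to pose p (TCP), tool down, jaws along world angle a (deg, mod 180)"
    s=r.state();Rc=R.from_rotvec(s["tool_rot"]);best=None
    for q in (a,a+180):
        t=np.radians(q);y=np.array([np.cos(t),np.sin(t),0]);z=np.array([0,0,-1.])
        G=R.from_matrix(np.c_[np.cross(y,z),y,z]);w=(Rc.inv()*G).as_rotvec()
        if best is None or np.linalg.norm(w)<np.linalg.norm(best):best=w
    d=Rc.inv().apply(np.array(p)-s["ee_pos"])
    print("t",s["time_s"],"pos",s["ee_pos"].round(4),"F",s["wrist_force"].round(1),"gap",s["finger_gap"].round(4),"q",s["joint_pos"].round(2))
    print("tool axes in world:\n",Rc.as_matrix().round(3));print("mm",(d*1e3).round(1),"shift",(d/.5).round(4),"deg",np.degrees(best).round(1),"turn",(best/np.pi).round(4))
E
python3 - <<'E'
from h import *
w=lambda x,y,z:px2w("top",205+x/6-.4,170+y/6-.4,z)
c=[w(*q,.168) for q in((363,240),(447,229),(470,347),(386,366))]
for p in c:print(p.round(4))
m=np.mean(c,0);k=w(272,318,.196);print("tile",m.round(4),"knob",k.round(4),"dist",np.hypot(*(m-k)[:2]))
d=(c[0]+c[1]-c[2]-c[3])/2;a=np.degrees(np.arctan2(d[1],d[0]));print(d,a,"perp-line",np.degrees(np.arctan2(*(m-k)[1::-1]))+90)
for z in(.2,.3,.4):print("redpot",z,px2w("top",50,345,z),px2w("top",97,345,z))
delta([m[0],m[1],.25],a)
E
```

```text
[0.5738 0.1369 0.168 ]
[0.5741 0.1036 0.168 ]
[0.5261 0.1005 0.168 ]
[0.5228 0.1338 0.168 ]
tile [0.5492 0.1187 0.168 ] knob [0.5417 0.1742 0.196 ] dist 0.05600903937233712
[0.04948087 0.00312039 0.        ] 3.6084396338353466 perp-line 7.748002904176673
redpot 0.2 [0.32670194 0.63430731 0.2       ] [0.31388453 0.53291161 0.2       ]
redpot 0.3 [0.32507066 0.58852803 0.3       ] [0.3133698  0.49596516 0.3       ]
redpot 0.4 [0.32343938 0.54274876 0.4       ] [0.31285508 0.4590187  0.4       ]Traceback (most recent call last):
  File "<stdin>", line 8, in <module>
  File "h.py", line 16, in delta
    print("t",s["time_s"],"pos",s["ee_pos"].round(4),"F",s["wrist_force"].round(1),"gap",s["finger_gap"].round(4),"q",s["joint_pos"].round(2))
                                                                                         ^^^^^^^^^^^^^^^^^^^^^
AttributeError: 'float' object has no attribute 'round'
```

```bash
sed -i 's/s\["finger_gap"\].round(4)/round(s["finger_gap"],4)/' h.py; python3 - <<'E'
from h import *
delta([.22,.33,.26],4)
delta([.549,.1187,.26],4)
E
```

```text
t 0.1 pos [0.1806 0.5192 0.2307] F [ 0.1 -0.2 -0.6] gap 0.0855 q [1.08 0.26 0.02 1.33 0.   1.42]
tool axes in world:
 [[-0.944  0.329 -0.001]
 [ 0.329  0.944 -0.001]
 [ 0.    -0.001 -1.   ]]
mm [ -99.4 -165.8  -29.1] shift [-0.1988 -0.3317 -0.0582] deg [-0.1  0.  66.8] turn [-4.000e-04  2.000e-04  3.712e-01]
t 0.1 pos [0.1806 0.5192 0.2307] F [ 0.1 -0.2 -0.6] gap 0.0855 q [1.08 0.26 0.02 1.33 0.   1.42]
tool axes in world:
 [[-0.944  0.329 -0.001]
 [ 0.329  0.944 -0.001]
 [ 0.    -0.001 -1.   ]]
mm [-479.5 -257.3  -29.1] shift [-0.9591 -0.5146 -0.0581] deg [-0.1  0.  66.8] turn [-4.000e-04  2.000e-04  3.712e-01]
```

Call:
servo_tool:
  targets:
    - [-0.05, -0.083, -0.015, 0, 0, 0]
    - [-0.05, -0.083, -0.015, 0, 0, 0]
    - [-0.05, -0.083, -0.015, 0, 0, 0]
    - [-0.05, -0.083, -0.015, 0, 0, 0]
    - [0, 0, 0, 0, 0, 0.055]
    - [0, 0, 0, 0, 0, 0.055]
    - [0, 0, 0, 0, 0, 0.055]
    - [0, 0, 0, 0, 0, 0.055]
  jaw: 0.6
  grip_force: 25

```text
time_s: 1.1
ee_pos: [0.2208, 0.3228, 0.2594]
tool_rot: [1.569, 2.721, -0.009]
wrist_force: [-0.1, 0.2, 0.9]
finger_gap: 0.0681
```

```bash
python3 -c "
from h import *
delta([.549,.1187,.26],4)"
```

```text
t 1.1 pos [0.2208 0.3228 0.2594] F [-0.1  0.2  0.9] gap 0.0681 q [ 0.76 -0.02 -0.23  1.36 -0.    1.8 ]
tool axes in world:
 [[-0.501  0.866 -0.003]
 [ 0.866  0.501 -0.005]
 [-0.003 -0.005 -1.   ]]
mm [-341.1  181.9   -0.4] shift [-0.6821  0.3637 -0.0009] deg [-0.2  0.2 26.1] turn [-0.0013  0.0013  0.1448]
```

Call:
servo_tool:
  targets:
    - [0, 0, 0, 0, 0, 0.05]
    - [0, 0, 0, 0, 0, 0.05]
    - [0, 0, 0, 0, 0, 0.045]
    - [-0.065, 0.09, 0, 0, 0, 0]
    - [-0.065, 0.09, 0, 0, 0, 0]
    - [-0.065, 0.09, 0, 0, 0, 0]
    - [-0.065, 0.09, 0, 0, 0, 0]
    - [-0.065, 0.09, 0, 0, 0, 0]

```text
time_s: 2.1
ee_pos: [0.4568, 0.1697, 0.2583]
tool_rot: [2.155, 2.285, -0.011]
wrist_force: [0.0, 0.1, 0.6]
finger_gap: 0.0685
```

```bash
python3 -c "
from h import *
delta([.549,.1187,.26],4)"
```

```text
t 2.1 pos [0.4568 0.1697 0.2583] F [0.  0.1 0.6] gap 0.0685 q [ 0.19  0.15 -0.05  1.37 -0.    1.7 ]
tool axes in world:
 [[-0.059  0.998 -0.004]
 [ 0.998  0.059 -0.005]
 [-0.005 -0.005 -1.   ]]
mm [-56.3  89.   -1.9] shift [-0.1126  0.178  -0.0038] deg [-0.3  0.3 -0.6] turn [-0.0015  0.0016 -0.0036]
```

Call:
servo_tool:
  targets:
    - [-0.056, 0.089, 0, 0, 0, -0.002]
    - [-0.057, 0.09, 0, 0, 0.001, -0.002]
    - [0, 0, 0.01, -0.001, 0, 0]

```text
time_s: 2.48
ee_pos: [0.5549, 0.1139, 0.2509]
tool_rot: [-2.145, -2.294, 0.006]
wrist_force: [-1.1, 0.7, -0.1]
finger_gap: 0.0682
```

```bash
python3 - <<'E'
from h import *
delta([.549,.1187,.17],4)
m=optics.camera_model("wrist");print(m)
im=optics.capture("wrist")
cv2.imwrite("pics/w1.png",cv2.convertScaleAbs(im[:,:,::-1],alpha=1.4))
E
```

```text
t 2.475 pos [0.5549 0.1139 0.2509] F [-1.1  0.7 -0.1] gap 0.0682 q [ 0.06  0.29  0.11  1.4  -0.    1.56]
tool axes in world:
 [[-0.067  0.998 -0.004]
 [ 0.998  0.067 -0.002]
 [-0.002 -0.004 -1.   ]]
mm [ 5.3 -5.2 80.9] shift [ 0.0106 -0.0104  0.1618] deg [-0.2  0.1 -0.1] turn [-0.0012  0.0006 -0.0008]
{'K': array([[325.1922621 ,   0.        , 284.72556136],
       [  0.        , 325.1922621 , 211.53345414],
       [  0.        ,   0.        ,   1.        ]]), 'world_from_camera': array([[ 0.99779274, -0.06391084, -0.01802919,  0.55080896],
       [ 0.06632184,  0.94551048,  0.31876534,  0.19579865],
       [-0.00332577, -0.31925747,  0.94766218,  0.39410521],
       [ 0.        ,  0.        ,  0.        ,  1.        ]])}
```

View pics/w1.png

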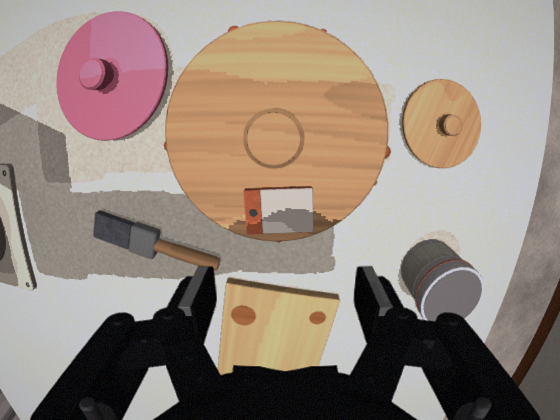

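The wrist view shows the tile at columns 245–313, rows 189–234, with the terracotta end to the left, and the knob's top at (274,138). The board lies below the gripper.

```bash
cat >> h.py <<'E'
def fe2w(u,v,z,m=None):
    m=m or optics.camera_model("wrist");K=np.array(m["K"]);T=np.array(m["world_from_camera"])
    x,y=(u-K[0,2])/K[0,0],(v-K[1,2])/K[1,1];th=np.hypot(x,y);k=np.sin(th)/max(th,1e-9)
    d=T[:3,:3]@np.array([x*k,-y*k,-np.cos(th)]);o=T[:3,3]
    return o+d*(z-o[2])/d[2]
E
python3 - <<'E'
from h import *
c=[fe2w(*q,.168) for q in((246,190),(312,188),(313,233),(246,235))]
for p in c:print(p.round(4))
m=np.mean(c,0);d=(c[1]+c[2]-c[0]-c[3])/2;print("tile",m,d,np.degrees(np.arctan2(d[1],d[0])))
k=fe2w(274,138,.196);print("knob",k)
l,t,rr,b=fe2w(165,135,.16),fe2w(276,20,.16),fe2w(388,135,.16),fe2w(278,242,.16);print("lid",l,rr,t,b)
delta([m[0],m[1],.17],4)
E
```

```text
[0.5243 0.1352 0.168 ]
[0.5715 0.1399 0.168 ]
[0.5756 0.1053 0.168 ]
[0.5253 0.1001 0.168 ]
tile [0.54915213 0.12015079 0.168     ] [0.04879107 0.00492807 0.        ] 5.767515419116443
knob [0.54306228 0.1766937  0.196     ]
lid [0.45988308 0.17227804 0.16      ] [0.62534073 0.18278608 0.16      ] [0.5377009  0.25934375 0.16      ] [0.54978216 0.09257154 0.16      ]
t 2.525 pos [0.5531 0.1148 0.2504] F [ 0.5  0.1 -0.9] gap 0.0684 q [ 0.06  0.28  0.1   1.4  -0.    1.56]
tool axes in world:
 [[-0.068  0.998 -0.005]
 [ 0.998  0.068 -0.002]
 [-0.001 -0.005 -1.   ]]
mm [ 5.7 -3.2 80.4] shift [ 0.0114 -0.0063  0.1609] deg [-0.3  0.1 -0.1] turn [-0.0016  0.0005 -0.0005]
```

Call:
servo_tool:
  targets:
    - [0.011, -0.007, 0.04, -0.001, 0, -0.004]
    - [0, 0, 0.05, 0, 0, 0]
    - [0, 0, 0.03, 0, 0, 0]
    - [0, 0, 0, 0, 0, 0]

```text
time_s: 3.02
ee_pos: [0.5445, 0.1227, 0.1892]
tool_rot: [-2.125, -2.311, 0.005]
wrist_force: [0.5, 0.2, 0.7]
finger_gap: 0.0681
```

```bash
python3 -c "
from h import *
delta([.549,.1195,.162],5.3)"
```

```text
t 3.025 pos [0.5445 0.1227 0.1892] F [0.5 0.2 0.7] gap 0.0681 q [ 0.07  0.29 -0.04  1.24 -0.    1.56]
tool axes in world:
 [[-0.084  0.996 -0.004]
 [ 0.996  0.084 -0.001]
 [-0.001 -0.004 -1.   ]]
mm [-3.5  4.3 27.2] shift [-0.007   0.0086  0.0544] deg [-0.2  0.  -0.5] turn [-0.0012  0.0002 -0.0028]
```

Call:
servo_tool:
  targets:
    - [-0.007, 0.009, 0.02, -0.001, 0, 0]
    - [0, 0, 0.01, 0, 0, 0]
    - [0, 0, 0, 0, 0, 0]
    - [0, 0, 0, 0, 0, 0]

```text
time_s: 3.52
ee_pos: [0.5494, 0.1201, 0.1752]
tool_rot: [2.124, 2.312, 0.002]
wrist_force: [1.1, 0.4, 0.0]
finger_gap: 0.0684
```

```bash
python3 -c "
from h import *
delta([.549,.1195,.162],5.3)"
```

```text
t 3.525 pos [0.5494 0.1201 0.1752] F [1.1 0.4 0. ] gap 0.0684 q [ 0.07  0.3  -0.06  1.2  -0.    1.55]
tool axes in world:
 [[-0.085  0.996  0.002]
 [ 0.996  0.085 -0.001]
 [-0.001  0.002 -1.   ]]
mm [-0.6 -0.4 13.2] shift [-0.0012 -0.0009  0.0264] deg [ 0.1  0.  -0.4] turn [ 0.0006  0.0002 -0.0024]
```

Call:
servo_tool:
  targets:
    - [-0.001, -0.001, 0.01, 0, 0, -0.001]
    - [0, 0, 0.008, 0, 0, 0]
    - [0, 0, 0.006, 0, 0, 0]
    - [0, 0, 0, 0, 0, 0]

```text
time_s: 4.03
ee_pos: [0.549, 0.1195, 0.1625]
tool_rot: [2.12, 2.316, 0.002]
wrist_force: [-0.2, -0.1, 0.4]
finger_gap: 0.0682
```

Call:
servo_tool:
  targets:
    - [0, 0, 0.006, 0, 0, 0]
    - [0, 0, 0.005, 0, 0, 0]
    - [0, 0, 0, 0, 0, 0]
    - [0, 0, 0, 0, 0, 0]

```text
time_s: 4.53
ee_pos: [0.5491, 0.1195, 0.1567]
tool_rot: [2.12, 2.315, 0.002]
wrist_force: [0.8, -0.0, -0.1]
finger_gap: 0.0681
```

Call:
servo_tool:
  targets:
    - [0, 0, 0, 0, 0, 0]
    - [0, 0, 0, 0, 0, 0]
    - [0, 0, 0, 0, 0, 0]
    - [0, 0, 0, 0, 0, 0]
  jaw: 0.0
  grip_force: 25

```text
time_s: 5.03
ee_pos: [0.5494, 0.1195, 0.1574]
tool_rot: [2.12, 2.315, 0.003]
wrist_force: [0.7, 1.1, 0.7]
finger_gap: 0.0492
```

```bash
python3 - <<'E'
from h import *
delta([.549,.1195,.162],5.3)
im=optics.capture("wrist")
cv2.imwrite("pics/w2.png",cv2.convertScaleAbs(im[:,:,::-1],alpha=1.4))
E
```

```text
t 5.025 pos [0.5494 0.1195 0.1574] F [0.7 1.1 0.7] gap 0.0492 q [ 0.07  0.31 -0.1   1.16 -0.    1.55]
tool axes in world:
 [[-0.088  0.996  0.004]
 [ 0.996  0.088 -0.   ]
 [-0.001  0.004 -1.   ]]
mm [ 0.  -0.4 -4.6] shift [ 0.     -0.0007 -0.0093] deg [ 0.2  0.  -0.3] turn [ 0.0011  0.0002 -0.0014]
```

View pics/w2.png

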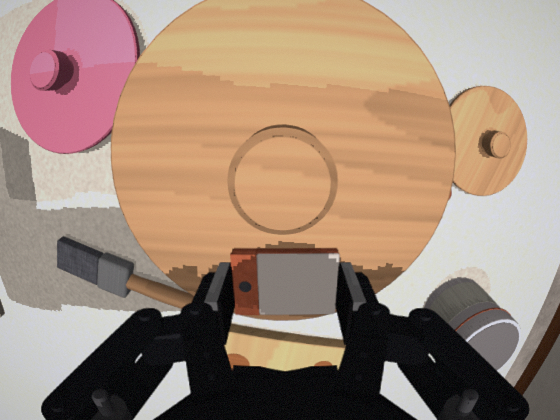

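The tile sits between the pads, from (232,255) to (340,313), and the gap is 49 mm. Lift it.

Call:
servo_tool:
  targets:
    - [0, 0, 0, 0, 0, 0]
    - [0, 0, 0, 0, 0, 0]
    - [0, 0, -0.01, 0, 0, 0]
    - [0, 0, -0.02, 0, 0, 0]
    - [0, 0, -0.04, 0, 0, 0]
    - [0, 0, -0.05, 0, 0, 0]
    - [0, 0, -0.03, 0, 0, 0]
  jaw: -0.5
  grip_force: 30

```text
time_s: 5.95
ee_pos: [0.5486, 0.1195, 0.2355]
tool_rot: [2.12, 2.316, 0.001]
wrist_force: [-0.3, -0.1, 0.0]
finger_gap: 0.0493
```

```bash
python3 -c "
from h import *
delta([.548,-.13,.23],5.3)"
```

```text
t 5.95 pos [0.5486 0.1195 0.2355] F [-0.3 -0.1  0. ] gap 0.0493 q [ 0.07  0.28  0.06  1.35 -0.    1.55]
tool axes in world:
 [[-0.088  0.996  0.002]
 [ 0.996  0.088 -0.001]
 [-0.001  0.002 -1.   ]]
mm [-248.5  -22.5    5.6] shift [-0.497  -0.0451  0.0112] deg [ 0.1  0.  -0.3] turn [ 0.0005  0.0002 -0.0014]
```

Call:
servo_tool:
  targets:
    - [-0.04, -0.005, 0, 0, 0, 0]
    - [-0.08, -0.007, 0, 0, 0, 0]
    - [-0.09, -0.008, 0, 0, 0, 0]
    - [-0.09, -0.008, 0, 0, 0, 0]
    - [-0.08, -0.007, 0, 0, 0, 0]
    - [-0.07, -0.006, 0, 0, 0, 0]
    - [-0.03, -0.002, 0, 0, 0, 0]
    - [0, 0, 0, 0, 0, 0]

```text
time_s: 6.95
ee_pos: [0.5459, -0.1341, 0.2351]
tool_rot: [2.122, 2.315, 0.0]
wrist_force: [0.7, 0.1, 0.6]
finger_gap: 0.0492
```

```bash
python3 - <<'E'
from h import *
delta([.548,-.13,.04],5.3)
m=optics.camera_model("wrist");im=optics.capture("wrist")
cv2.imwrite("pics/w3.png",cv2.convertScaleAbs(im[:,:,::-1],alpha=1.4))
E
```

```text
t 6.95 pos [ 0.5459 -0.1341  0.2351] F [0.7 0.1 0.6] gap 0.0492 q [-0.39  0.28  0.06  1.35 -0.    1.09]
tool axes in world:
 [[-0.087  0.996  0.001]
 [ 0.996  0.087 -0.001]
 [-0.001  0.001 -1.   ]]
mm [  4.    2.2 195.1] shift [0.008  0.0044 0.3902] deg [ 0.1  0.  -0.3] turn [ 0.0003  0.0002 -0.0017]
```

View pics/w3.png

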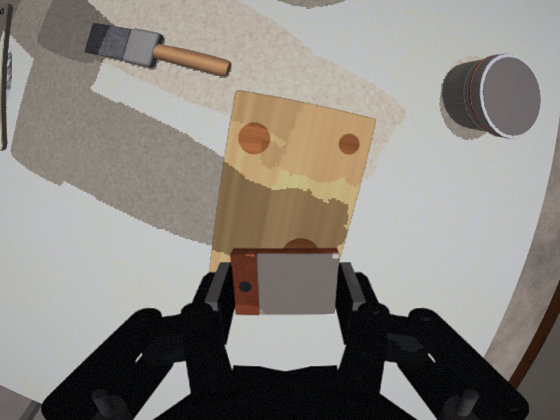

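The tile is held level, glazed face up, over the board, whose near corners are at (236,90) and (375,120). Lowering.

Call:
servo_tool:
  targets:
    - [0.004, 0.002, 0.04, 0, 0, 0]
    - [0.004, 0.002, 0.07, 0, 0, 0]
    - [0, 0, 0.08, 0, 0, 0]
    - [0, 0, 0.08, 0, 0, 0]
    - [0, 0, 0.06, 0, 0, 0]
    - [0, 0, 0.03, 0, 0, 0]
    - [0, 0, 0, 0, 0, 0]
    - [0, 0, 0, 0, 0, 0]

```text
time_s: 8.0
ee_pos: [0.5486, -0.1189, 0.052]
tool_rot: [2.106, 2.328, 0.005]
wrist_force: [-0.0, -0.7, 0.2]
finger_gap: 0.0492
```

Call:
servo_tool:
  targets:
    - [0, 0, 0.03, 0, 0, 0]
    - [0, 0, 0.02, 0, 0, 0]
    - [0, 0, 0.008, 0, 0, 0]
    - [0, 0, 0, 0, 0, 0]
    - [0, 0, 0, 0, 0, 0]

```text
time_s: 8.62
ee_pos: [0.5496, -0.1189, 0.0226]
tool_rot: [2.104, 2.326, 0.006]
wrist_force: [-0.0, -0.6, -0.3]
finger_gap: 0.049
```

```bash
python3 -c "
from h import *
delta([.548,-.119,.016],6)"
```

```text
t 8.625 pos [ 0.5496 -0.1189  0.0226] F [-0.  -0.6 -0.3] gap 0.049 q [-0.36  0.42 -0.31  0.84  0.    1.11]
tool axes in world:
 [[-0.1    0.995  0.006]
 [ 0.995  0.1   -0.   ]
 [-0.001  0.006 -1.   ]]
mm [ 0.  -1.6  6.5] shift [ 0.     -0.0032  0.0131] deg [ 0.4  0.1 -0.2] turn [ 0.002   0.0003 -0.0014]
```

Call:
servo_tool:
  targets:
    - [0, 0, 0.006, 0.002, 0, 0]
    - [0, 0, 0.004, 0, 0, 0]
    - [0, 0, 0, 0, 0, 0]

```text
time_s: 9.0
ee_pos: [0.5498, -0.1191, 0.0176]
tool_rot: [2.107, 2.329, -0.001]
wrist_force: [0.1, 0.5, -0.0]
finger_gap: 0.049
```

Call:
servo_tool:
  targets:
    - [0, 0, 0.002, 0, 0, 0]
    - [0, 0, 0.002, 0, 0, 0]
    - [0, 0, 0, 0, 0, 0]

```text
time_s: 9.38
ee_pos: [0.5499, -0.1191, 0.0156]
tool_rot: [2.106, 2.329, -0.001]
wrist_force: [0.9, 0.1, 0.0]
finger_gap: 0.049
```

Call:
servo_tool:
  targets:
    - [0, 0, 0.002, 0, 0, 0]
    - [0, 0, 0.001, 0, 0, 0]

```text
time_s: 9.62
ee_pos: [0.55, -0.1191, 0.0153]
tool_rot: [2.106, 2.328, -0.001]
wrist_force: [-2.4, 0.1, 6.3]
finger_gap: 0.0487
```

Call:
servo_tool:
  targets:
    - [0, 0, 0.002, 0, 0, 0]
    - [0, 0, 0, 0, 0, 0]

```text
time_s: 9.88
ee_pos: [0.5501, -0.1191, 0.0156]
tool_rot: [2.105, 2.327, -0.0]
wrist_force: [0.6, 0.6, 0.6]
finger_gap: 0.0486
```

Contact came at the predicted height. Open and withdraw.

Call:
servo_tool:
  targets:
    - [0, 0, 0, 0, 0, 0]
    - [0, 0, 0, 0, 0, 0]
    - [0, 0, 0, 0, 0, 0]
  jaw: 0.6

```text
time_s: 10.25
ee_pos: [0.5501, -0.1192, 0.0154]
tool_rot: [2.105, 2.327, -0.0]
wrist_force: [-0.3, -0.0, 0.5]
finger_gap: 0.0679
```

Call:
servo_tool:
  targets:
    - [0, 0, -0.01, 0, 0, 0]
    - [0, 0, -0.03, 0, 0, 0]
    - [0, 0, -0.08, 0, 0, 0]
    - [0, 0, -0.1, 0, 0, 0]
    - [0, 0, -0.1, 0, 0, 0]
    - [0, 0, -0.1, 0, 0, 0]
    - [0, 0, -0.05, 0, 0, 0]
    - [0, 0, 0, 0, 0, 0]

```text
time_s: 11.25
ee_pos: [0.5485, -0.1182, 0.2651]
tool_rot: [2.102, 2.324, 0.003]
wrist_force: [0.2, -0.4, -0.1]
finger_gap: 0.0682
```

```bash
python3 - <<'E'
from h import *
delta([.5425,.1755,.25],5.5)
im=optics.capture("top")
cv2.imwrite("pics/t2.png",cv2.convertScaleAbs(im[:,:,::-1],alpha=1.4))
im=optics.capture("wrist")
cv2.imwrite("pics/w4.png",cv2.convertScaleAbs(im[:,:,::-1],alpha=1.4))
E
```

```text
t 11.25 pos [ 0.5485 -0.1182  0.2651] F [ 0.2 -0.4 -0.1] gap 0.0682 q [-0.36  0.27  0.12  1.41 -0.    1.11]
tool axes in world:
 [[-0.1    0.995  0.007]
 [ 0.995  0.1   -0.004]
 [-0.005  0.006 -1.   ]]
mm [292.9  23.3  13.9] shift [0.5857 0.0466 0.0277] deg [0.4 0.3 0.2] turn [0.0021 0.0015 0.0014]
```

View pics/w4.png

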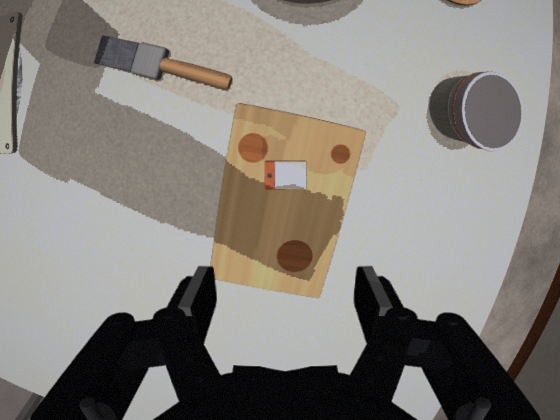

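The tile lies flat on the board at (286,175), white face up, well inside the edges. Now over to the knob.

Call:
servo_tool:
  targets:
    - [0.04, 0.004, 0, 0.002, 0.001, 0]
    - [0.08, 0.006, 0, 0, 0, 0]
    - [0.1, 0.008, 0, 0, 0, 0]
    - [0.1, 0.008, 0, 0, 0, 0]
    - [0.1, 0.008, 0, 0, 0, 0]
    - [0.08, 0.007, 0, 0, 0, 0]
    - [0.05, 0.004, 0, 0, 0, 0]
    - [0, 0, 0, 0, 0, 0]

```text
time_s: 12.35
ee_pos: [0.5367, 0.1729, 0.2532]
tool_rot: [-2.094, -2.317, 0.021]
wrist_force: [0.5, 0.6, 1.1]
finger_gap: 0.0687
```

```bash
python3 - <<'E'
from h import *
delta([.5425,.1755,.25],5.5)
optics.capture("top");s=r.state();m=optics.camera_model("wrist")
im=optics.capture("wrist")
cv2.imwrite("pics/w5.png",cv2.convertScaleAbs(im[:,:,::-1],alpha=1.4))
import pickle;pickle.dump(m,open("m5.pkl","wb"));print(s["ee_pos"])
E
```

```text
t 12.35 pos [0.5367 0.1729 0.2532] F [0.5 0.6 1.1] gap 0.0687 q [0.16 0.29 0.12 1.42 0.01 1.63]
tool axes in world:
 [[-0.101  0.995 -0.023]
 [ 0.995  0.101  0.002]
 [ 0.004 -0.022 -1.   ]]
mm [2.  6.1 3.1] shift [0.004  0.0121 0.0062] deg [-1.3 -0.2  0.3] turn [-0.0071 -0.0014  0.0016]
[0.5368131  0.17201056 0.25325344]
```

View pics/w5.png

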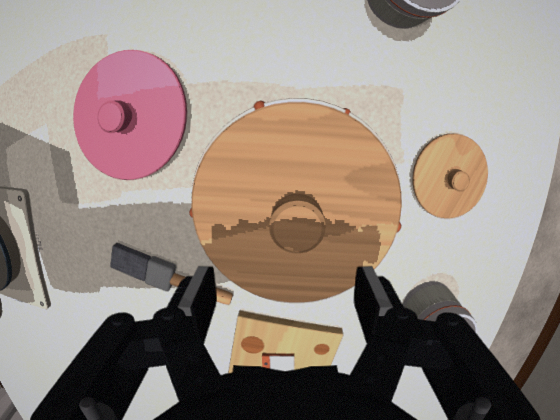

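The lid is clear. The knob's top is centred near (298,228), and the lid spans columns 192–402.

```bash
python3 - <<'E'
from h import *
import pickle;m=pickle.load(open("m5.pkl","rb"))
k=fe2w(298,228,.196,m);print("knob",k.round(4))
l=[fe2w(*p,.16,m).round(4) for p in((192,203),(402,203),(297,102),(297,302))];print(l,np.mean(l,0))
delta([.5425,.1755,.20],5.5)
E
```

```text
knob [0.5449 0.1761 0.196 ]
[array([0.4621, 0.1739, 0.16  ]), array([0.6267, 0.1916, 0.16  ]), array([0.5359, 0.2577, 0.16  ]), array([0.5542, 0.0934, 0.16  ])] [0.544725 0.17915  0.16    ]
t 12.45 pos [0.5371 0.1711 0.2535] F [-0.  -0.2  0.1] gap 0.0681 q [0.16 0.29 0.12 1.42 0.01 1.63]
tool axes in world:
 [[-0.099  0.995 -0.022]
 [ 0.995  0.099  0.002]
 [ 0.004 -0.022 -1.   ]]
mm [ 3.7  6.9 53.4] shift [0.0073 0.0139 0.1068] deg [-1.3 -0.2  0.2] turn [-0.007  -0.0012  0.001 ]
```

Call:
servo_tool:
  targets:
    - [0.007, 0.016, 0, -0.007, -0.001, 0.001]
    - [0, 0, 0.03, 0, 0, 0]
    - [0, 0, 0.04, 0, 0, 0]
    - [0, 0, 0.01, 0, 0, 0]
    - [0, 0, 0, 0, 0, 0]

```text
time_s: 13.08
ee_pos: [0.547, 0.1724, 0.2128]
tool_rot: [2.118, 2.316, 0.006]
wrist_force: [0.6, -0.3, -0.8]
finger_gap: 0.0683
```

```bash
python3 -c "
from h import *
delta([.5438,.1758,.1605],5.5)"
```

```text
t 13.075 pos [0.547  0.1724 0.2128] F [ 0.6 -0.3 -0.8] gap 0.0683 q [ 0.16  0.3   0.03  1.3  -0.    1.64]
tool axes in world:
 [[-0.089  0.996  0.005]
 [ 0.996  0.089  0.   ]
 [-0.     0.005 -1.   ]]
mm [ 3.7 -3.1 52.2] shift [ 0.0074 -0.0063  0.1045] deg [ 0.3  0.  -0.4] turn [ 0.0016  0.     -0.0021]
```

Call:
servo_tool:
  targets:
    - [0.007, -0.006, 0.01, 0.001, 0, 0]
    - [0, 0, 0.03, 0, 0, 0]
    - [0, 0, 0.03, 0, 0, 0]
    - [0, 0, 0.015, 0, 0, 0]
    - [0, 0, 0, 0, 0, 0]
    - [0, 0, 0, 0, 0, 0]

```text
time_s: 13.82
ee_pos: [0.544, 0.1757, 0.168]
tool_rot: [2.119, 2.317, 0.003]
wrist_force: [-0.5, 1.1, -1.3]
finger_gap: 0.0681
```

```bash
python3 -c "
from h import *
delta([.5438,.1758,.1605],5.5)"
```

```text
t 13.825 pos [0.544  0.1757 0.168 ] F [-0.5  1.1 -1.3] gap 0.0681 q [ 0.17  0.32 -0.06  1.19 -0.    1.65]
tool axes in world:
 [[-0.089  0.996  0.003]
 [ 0.996  0.089  0.   ]
 [-0.     0.003 -1.   ]]
mm [ 0.2 -0.2  7.5] shift [ 0.0003 -0.0003  0.015 ] deg [ 0.2  0.  -0.4] turn [ 0.0009  0.     -0.0022]
```

Call:
servo_tool:
  targets:
    - [0, 0, 0.009, 0, 0, 0]
    - [0, 0, 0.005, 0, 0, 0]
    - [0, 0, 0, 0, 0, 0]
    - [0, 0, 0, 0, 0, 0]

```text
time_s: 14.32
ee_pos: [0.5444, 0.1757, 0.1613]
tool_rot: [2.119, 2.316, 0.005]
wrist_force: [0.8, 0.0, 1.0]
finger_gap: 0.0681
```

Call:
servo_tool:
  targets:
    - [0, 0, 0, 0, 0, 0]
    - [0, 0, 0, 0, 0, 0]
    - [0, 0, 0, 0, 0, 0]
    - [0, 0, 0, 0, 0, 0]
    - [0, 0, 0, 0, 0, 0]
    - [0, 0, 0, 0, 0, 0]
  jaw: -0.6
  grip_force: 30

```text
time_s: 15.08
ee_pos: [0.5444, 0.1757, 0.1616]
tool_rot: [2.119, 2.316, 0.005]
wrist_force: [-0.0, -0.3, 1.0]
finger_gap: 0.0374
```

Call:
servo_tool:
  targets:
    - [0, 0, 0, 0, 0, 0]
    - [0, 0, 0, 0, 0, 0]
    - [0, 0, 0, 0, 0, 0]
  jaw: -0.6
  grip_force: 80

```text
time_s: 15.45
ee_pos: [0.5445, 0.1757, 0.1618]
tool_rot: [2.118, 2.316, 0.006]
wrist_force: [0.7, -0.3, 0.6]
finger_gap: 0.0365
```

```bash
python3 -c "
from h import *
delta([.5438,.1758,.1605],5.5);print(r.state()['moment'])"
```

```text
t 15.45 pos [0.5445 0.1757 0.1618] F [ 0.7 -0.3  0.6] gap 0.0365 q [ 0.17  0.32 -0.07  1.18 -0.    1.65]
tool axes in world:
 [[-0.089  0.996  0.005]
 [ 0.996  0.089  0.001]
 [ 0.     0.005 -1.   ]]
mm [ 0.1 -0.7  1.3] shift [ 0.0003 -0.0013  0.0026] deg [ 0.3 -0.  -0.4] turn [ 0.0015 -0.     -0.0022]
[0.00559459 0.30204315 0.02144731]
```

Knob gripped with almost no side load. Start the easing.

Call:
servo_tool:
  targets:
    - [0, 0, -0.002, 0, 0, 0]
    - [0, 0, -0.002, 0, 0, 0]

```text
time_s: 15.7
ee_pos: [0.5437, 0.1756, 0.1627]
tool_rot: [2.119, 2.317, 0.002]
wrist_force: [1.0, -0.1, -8.1]
finger_gap: 0.0364
```

Call:
servo_tool:
  targets:
    - [0, 0, -0.003, 0, 0, 0]
    - [0, 0, -0.003, 0, 0, 0]

```text
time_s: 15.95
ee_pos: [0.5431, 0.1755, 0.1638]
tool_rot: [-2.12, -2.318, 0.002]
wrist_force: [1.1, 0.1, -13.8]
finger_gap: 0.0362
```

Call:
servo_tool:
  targets:
    - [0, 0, -0.003, 0, 0, 0]
    - [0, 0, -0.003, 0, 0, 0]

```text
time_s: 16.2
ee_pos: [0.5429, 0.1755, 0.1666]
tool_rot: [-2.12, -2.317, 0.003]
wrist_force: [-0.2, -0.3, -7.2]
finger_gap: 0.0362
```

Call:
servo_tool:
  targets:
    - [0, 0, -0.003, 0, 0, 0]
    - [0, 0, -0.003, 0, 0, 0]

```text
time_s: 16.45
ee_pos: [0.5433, 0.1755, 0.1709]
tool_rot: [-2.121, -2.318, 0.001]
wrist_force: [-0.1, 1.0, -3.8]
finger_gap: 0.0359
```

```bash
python3 -c "
from h import *
delta([.5445,.1757,.1818],5.5);print(r.state()['moment'])"
```

```text
t 16.45 pos [0.5433 0.1755 0.1709] F [-0.1  1.  -3.8] gap 0.0359 q [ 0.17  0.32 -0.05  1.2  -0.    1.65]
tool axes in world:
 [[-0.089  0.996 -0.   ]
 [ 0.996  0.089 -0.   ]
 [-0.    -0.    -1.   ]]
mm [  0.1   1.2 -10.9] shift [ 0.0001  0.0023 -0.0219] deg [-0.   0.  -0.4] turn [-0.0001  0.0001 -0.0023]
[ 0.04867626  0.01951011 -0.00398081]
```

Call:
servo_tool:
  targets:
    - [0, 0.001, -0.003, 0, 0, 0]
    - [0, 0, -0.003, 0, 0, 0]
    - [0, 0, -0.003, 0, 0, 0]
    - [0, 0, -0.003, 0, 0, 0]
    - [0, 0, -0.003, 0, 0, 0]

```text
time_s: 17.08
ee_pos: [0.5443, 0.1757, 0.1804]
tool_rot: [2.119, 2.317, 0.003]
wrist_force: [-0.6, -0.6, -3.9]
finger_gap: 0.0361
```

Call:
servo_tool:
  targets:
    - [0, 0, 0, 0, 0, 0]
    - [0, 0, 0, 0, 0, 0]
    - [0, 0, 0, 0, 0, 0]

```text
time_s: 17.45
ee_pos: [0.5443, 0.1756, 0.1803]
tool_rot: [2.119, 2.317, 0.002]
wrist_force: [-0.4, 0.0, -3.5]
finger_gap: 0.0361
```

```bash
python3 -c "
from h import *
delta([.5445,.1757,.182],5.5);print(r.state()['moment'])"
```

```text
t 17.45 pos [0.5443 0.1756 0.1803] F [-0.4  0.  -3.5] gap 0.0361 q [ 0.17  0.31 -0.03  1.22 -0.    1.65]
tool axes in world:
 [[-0.089  0.996  0.002]
 [ 0.996  0.089  0.   ]
 [-0.     0.002 -1.   ]]
mm [ 0.   0.2 -1.7] shift [ 0.0001  0.0004 -0.0034] deg [ 0.1  0.  -0.4] turn [ 0.0007  0.     -0.0023]
[0.00937217 0.05951986 0.04239325]
```

Call:
servo_tool:
  targets:
    - [0, 0, -0.003, 0, 0, 0]
    - [0, 0, -0.001, 0, 0, 0]
    - [0, 0, 0, 0, 0, 0]
    - [0, 0, 0, 0, 0, 0]

```text
time_s: 17.95
ee_pos: [0.5443, 0.1756, 0.1824]
tool_rot: [2.12, 2.317, 0.002]
wrist_force: [-0.6, -0.6, -4.0]
finger_gap: 0.0364
```

```bash
python3 - <<'E'
from h import *
delta([.5445,.1757,.182],5.5)
im=optics.capture("scene")[140:280,100:400]
a=cv2.imread("pics/scene1.png")[165:265,255:355]
cv2.imwrite("pics/s2.png",cv2.convertScaleAbs(cv2.resize(im[:,:,::-1],None,fx=2.6,fy=2.6,interpolation=cv2.INTER_CUBIC),alpha=1.3))
im2=np.hstack([a,im[25:125,155:255,::-1]])
cv2.imwrite("pics/s3.png",cv2.convertScaleAbs(cv2.resize(im2,None,fx=4,fy=4,interpolation=cv2.INTER_CUBIC),alpha=1.3))
E
```

```text
t 17.95 pos [0.5443 0.1756 0.1824] F [-0.6 -0.6 -4. ] gap 0.0364 q [ 0.17  0.31 -0.03  1.23 -0.    1.65]
tool axes in world:
 [[-0.089  0.996  0.002]
 [ 0.996  0.089  0.   ]
 [-0.     0.002 -1.   ]]
mm [0.  0.2 0.4] shift [0.0001 0.0005 0.0007] deg [ 0.1  0.  -0.4] turn [ 0.0006  0.     -0.0023]
```

View pics/s2.png

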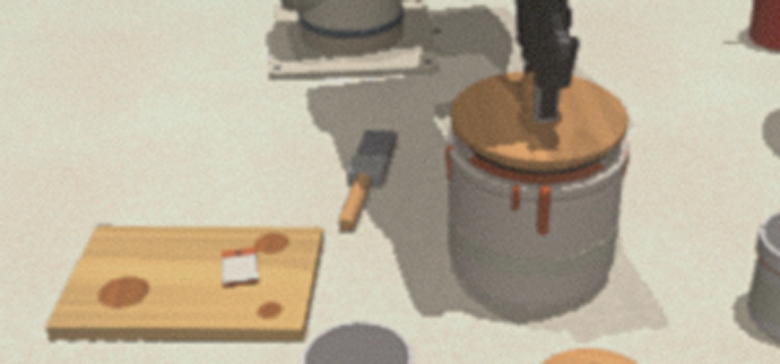

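View pics/s3.png

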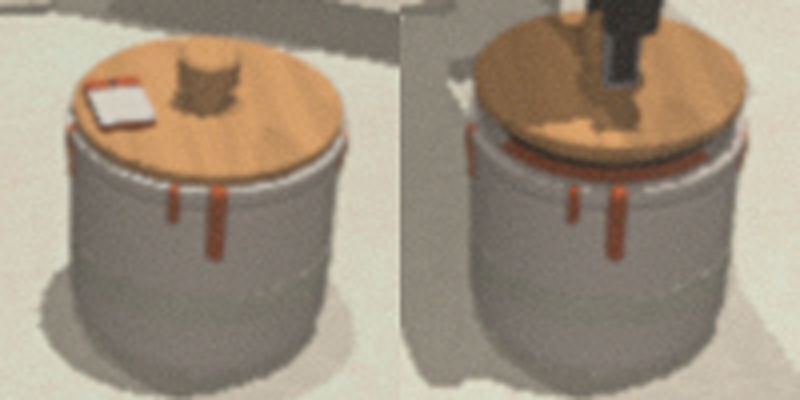

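The lid is level and off the rim, the tile is on the board, and the jars and brush are untouched. The lid's back edge moved up about 25 of the 4× pixels. I'll measure that rise more finely.

```bash
python3 - <<'E'
from h import *
def top(im):
    b=cv2.GaussianBlur(im,(3,3),0).astype(float); s=(b[:,:,2]-b[:,:,0])/b[:,:,2].clip(1)
    out={}
    for c in list(range(278,297,2))+list(range(320,338,2)):
        col=s[150:215,c]; lo=np.median(col[:15]); hi=np.percentile(col,90); t=.3
        i=np.argmax(col>t); out[c]=150+i-1+(t-col[i-1])/(col[i]-col[i-1]+1e-9)
    return out
b=optics.capture("scene")[:,:,::-1].copy();a=cv2.imread("pics/scene1.png")
A,B=top(a),top(b);print({c:round(A[c]-B[c],1) for c in A})
m=optics.camera_model("scene");T=np.linalg.inv(m["world_from_camera"]);K=np.array(m["K"])
def pr(p):
    c=T[:3,:3]@p+T[:3,3];return K[1,2]-K[1,1]*c[1]/-c[2]
for h in(.018,.02,.022):print(h,[round(pr(np.array([.50,y,.16]))-pr(np.array([.50,y,.16+h])),2) for y in(.12,.22)])
E
```

```text
{278: np.float64(7.1), 280: np.float64(7.1), 282: np.float64(7.1), 284: np.float64(7.2), 286: np.float64(6.9), 288: np.float64(6.8), 290: np.float64(6.8), 292: np.float64(6.6), 294: np.float64(6.8), 296: np.float64(6.8), 320: np.float64(6.5), 322: np.float64(6.5), 324: np.float64(6.8), 326: np.float64(6.8), 328: np.float64(7.0), 330: np.float64(7.0), 332: np.float64(7.1), 334: np.float64(7.2), 336: np.float64(7.3)}
0.018 [np.float64(6.22), np.float64(6.18)]
0.02 [np.float64(6.92), np.float64(6.88)]
0.022 [np.float64(7.62), np.float64(7.57)]
```

The rise is about 6.9 px, which is 20 mm, and equal on both sides, so the lid is level. Handing in.

```bash
python3 -c "
from h import *
from bench import ticket
s=r.state();print(s['time_s'],s['ee_pos'],s['wrist_force'],abs(s['dq']).max(),s['finger_gap'])
print(ticket.close_job())"
```

```text
18.05 [0.54426521 0.17563602 0.18233002] [-0.6299125   0.47677944 -3.91697896] 0.0021956162500012984 0.03647014201339814
the job is handed in; nothing more can be done
None
```

The job is done and handed in at 18 s of the 58 s allowed.

- **Tile:** I moved it from the lid to the ware board. The pictures taken afterwards show it flat, glazed face up and well inside the edges.
- **Lid:** I gripped it by the knob and eased it up in steps of about 1.5 mm. The highest pull I read was about 14 N, and it fell off smoothly as the seal let go.
- **Final hold:** The arm was still holding the lid level and still over the crock's mouth, with about 3.9 N on the wrist, roughly the lid's weight. The tool had risen 20.5 mm, and the scene camera gave about 20 mm of lift, equal on both sides. An earlier rough reading off the enlarged picture gave about 18 mm.
- **Bystanders:** I did not touch the jars or the brush. They showed no sign of having moved in the pictures, but I did not measure their positions.

No check failed.

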